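Close and latch the vehicle junction box

ROBOT

A 7-joint arm with a two-finger parallel gripper is mounted at the origin on the work surface. World frame = base frame: x ahead of the robot, y to its left, z up, the work surface at z = 0. Lengths are in m, angles in rad, forces in N, time in s.
With the tool pointing down it reaches from about 0.375 to 0.925 m from the base axis. Payload 3.1 kg.
Tool frame: the origin (TCP) lies between the finger pads; the fingertips stand 22 mm ahead of it and the grasp point (between the pads) lies 3 mm ahead of it; x points along the fingers, y is the direction in which the jaws open and shut, and the axes are right-handed (so a half turn about x gives the same grasp; the last joint's range is limited). The gripper opens to 85 mm and grips with 20 to 120 N. Pads are 22 mm wide; open, the fingers measure 114 mm over their backs; the gripper's body (76 mm by 85 mm) begins 54 mm behind the grasp point. The pads swing forward as they close: fully open they stand 13 mm farther back than shut.
Start: joints at [-0.098, 0.383, 0.044, 1.598, -0.018, 1.161, -0.05], TCP at [0.65, 0, 0.253] pointing down, gripper open.
Joint ranges: [-2.61, 2.61], [-0.41, 2.15], [-1.48, 1.57], [0, 2.5], [-1.57, 4.71], [0.05, 1.97], [-2.85, 2.85]. Speed limits (rad/s): [2.79, 2.79, 3.14, 3.14, 3.14, 3.14, 3.14].

INTERFACE

Orientations are given as a unit quaternion [w, x, y, z].
In Python, from plant import get_state, eyes, workorder gives the robot as it stands.
- The arm moves only by the tool send_rows, never from a script. Its argument "moves" is text: rows parted by semicolons, each of 7 numbers parted by spaces: the shift along the tool's x, y, z each as a share of 40 cm, from -1 to 1, then the turn, a rotation vector about the tool's x, y, z each as a share of 90 degrees, from -1 to 1, then the closure, from -1 (fully open) to 1 (shut). A call has 1 to 10 rows; each row is the pose to reach, as a shift and turn from the pose measured when the call began, along the tool's axes at that moment; what a row does not reach only later rows make up. A row lasts 1/12 s, in which the tool goes at most 41.7 mm and 7.16 degrees, less where a joint would pass 70% of its speed; a pose out of reach is approached as far as the arm can. A call with a number of a shift or a turn outside -1 to 1 is refused whole. A call with a gripper value outside its range is refused whole. The fingers move at their own pace and stop on an object; the grip force is fixed at half the most. Time passes only in rows, so rows that repeat a pose let the fingers close. It gives the time, the measured TCP pose, the force and the opening at its end, in the units of the state.
- get_state(): the state, without advancing time (a new reading comes with each control period).
- eyes.read_camera(name): name is "scene" or "side" or "wrist"; returns (picture, depth): 384x512x3 uint8, red, green, blue; 384x512 float32, m along the optical axis (not along the pixel's ray), 0 where there is no reading.
- eyes.get_calibration(name): a dict with "fx", "fy", "cx", "cy" (pixels), "cam_to_world" (4x4, takes a point from camera to world coordinates). Camera axes: x right, y down, z forward; pixel columns grow to the right and rows downward; lengths in m; the calibration is good to about 2 mm. A picture is of the moment at which its call begins: read the wrist's pose just before it. get_calibration takes no time and is no camera call; for the wrist camera it gives the pose at the moment of the call.
- workorder.close_job(): hands the job in, once; it reports no verdict.
The state is a dict: "time_s": time; "qpos": joint angles; "joint_vel": joint speeds; "tau": joint torques, N m; "tool_pos": TCP position; "tcp_rot": TCP orientation; "contact_force": force on the tool from outside, world axes, zero at the start; "wrist_torque": the same for the moment, N m; "gripper_width": opening from 0.0 (shut) to 1.0 (fully open).
Only numpy, scipy, OpenCV 4.12 (cv2) and the standard library are available. Lean on these libraries where they do the work, as an engineer would, in place of code of your own. Each camera call takes 0.05 s, during which the arm holds its last target. There are 200 camera calls.

TASK

The black junction box on the bench has been left open. Using only your fingertips, swing its lid over and push it fully shut without slamming it; only then push both upright latch tabs on its front inwards, towards each other, all the way home. Do not lift the box or push it out of its place, leave everything else on the bench alone, and finish clear of everything.

Things in the scene. Friction and masses are not known exactly. Their poses are not given: they have to be found in the camera images.
- case: Black plastic box, 140 (x) x 200 (y) x 60 high (all lengths in mm unless marked m), fixed on a steel plate that lies loose on the bench; about 2 kg: it slides if pushed with over about 8 N. Origin: on the bench below the middle of the box. x points from the latch side (front, nearest the robot) to the hinge side, z up. Rim 68 above the bench. Plate 8 thick, x -110 to 90, y -125 to 125.
- lid (a joint): Angle of the lid about the hinge along the box's far (+x) top edge, rad: 0 shut flat on the rim, about 1.57 standing upright, larger leaning away from the robot. The hinge is stiff: the lid stays where it is left; it takes about 2 to 3 N at its free edge. Starts between 1.2 and 1.65.
- lid_hinge (a point): Middle of the lid's hinge line (on the box, at x = 70, y = 0, z = 68); the hinge runs along the box's y.
- lid_edge (a point): Middle of the free edge of the lid, on its outer (upper when shut) face. The lid is a flat black slab 140 from hinge to edge, 200 wide, 12 thick; this point is 140 from the hinge line along the lid and 12 off its inner face. The shut lid's top is 80 above the bench. Two small lugs, 18 wide, stick out 19 beyond this edge, 38 either side of the middle.
- latch_left (a joint): How far the left latch (box's +y side) has been pushed towards the middle, m: 0 fully out, 0.035 fully home, its steel tongue then covering the lid's left lug. Slides along the box's y with about 1.5 N of friction and stays where it is left. Starts between 0 and 0.008; past about 0.012 its tongue gets in the way of the closing lid.
- latch_right (a joint): The same for the right latch (box's -y side): it slides towards +y, 0 out, 0.035 home.
- latch_left_top (a point): Middle of the top of the left latch's upright grey tab, 14 x 14 in plan, its top 110 above the bench and its top 30 above the shut lid. On the front of the box at x = -86 and, fully out, y = +90. The tab slides in y; to push it home, press on its outer (+y) side.
- latch_right_top (a point): The same on the right latch: x = -86 and, fully out, y = -90; press on its outer (-y) side.
- relay: Bystander: loose black relay, 30 x 30 x 38 high, in front of the box. Origin under its middle.
- socket: Bystander: loose steel wrench socket standing on end, 28 across, 38 high, in front of the box. Origin under its middle.
- flasher: Bystander: loose round metal flasher can, 36 across, 42 high, to the left of the box. Origin under its middle.
- work_lamp: Bystander: loose square LED lamp lying face up, 85 x 85 x 30, to the right of the box. Origin under its middle.
- indicator: Bystander: loose turn-signal lamp lying flat, 130 x 30 x 25, behind the box. Origin under its middle.
- screwdriver: Bystander: loose screwdriver lying on the bench, left.
- mug: Bystander: white mug, 80 across, 90 high, right. Origin under its middle.

How it is judged:
By the outcome, as a careful person would: the job done as asked, in the order asked, and still so for the second after the job is handed in, with the robot touching nothing.
It also fails if it takes over 58 s, if anything falls off the work surface, if the arm or the gripper's body presses on something with over 40 N, if the wrist force passes 120 N, or if a joint passes its speed limit or range.

## Working session

There is one attempt and no reset: what is moved stays moved. The work goes in short steps, Python scripts to look and compute and a tool call to move; the robot and the scene stay as the last step left them, time stands still between calls to the robot, and variables do not carry over. Pictures are saved under pics/ and viewed, about 8 in all and at most 12, crops included, and the job is handed in when it is done.

Besides the shell and the picture viewer there is one more tool, called after ">>>" by a JSON object that holds its "method" and its "body". send_rows: Moves the arm, as the interface text tells. Its arguments: {"type":"object","properties":{"moves":{"type":"string"}},"required":["moves"]}

```bash
mkdir -p pics; ls; cat > h.py <<'E'
import numpy as np,cv2
from plant import get_state,eyes,workorder
from scipy.spatial.transform import Rotation as R
def cloud(n):
    im,d=eyes.read_camera(n);c=eyes.get_calibration(n);T=np.array(c["cam_to_world"])
    v,u=np.mgrid[:384,:512]
    P=np.stack([(u-c["cx"])/c["fx"]*d,(v-c["cy"])/c["fy"]*d,d],-1)@T[:3,:3].T+T[:3,3]
    P[d<=0]=np.nan
    return im,d,P
E
python3 - <<'E'
from h import *
s=get_state();print(s)
L=[]
for n in("scene","side"):
    im,d,P=cloud(n);np.savez(f"{n}0.npz",im=im,d=d,P=P)
    c=eyes.get_calibration(n);print(n,c["fx"],np.round(c["cam_to_world"],3).tolist())
    L.append(im)
cv2.imwrite("pics/a.png",cv2.resize(L[0][...,::-1],(800,600)));cv2.imwrite("pics/b.png",cv2.resize(L[1][...,::-1],(800,600)))
E
```

```text
pics
{'time_s': 0.0, 'qpos': array([-0.09778203,  0.38382401,  0.04379822,  1.59954614, -0.01787789,
        1.1611863 , -0.04990774]), 'joint_vel': array([ 0.00099524,  0.0015545 ,  0.00134127, -0.00163053, -0.00039386,
       -0.00082627,  0.00011142]), 'tau': array([-8.41360106e-04, -4.33466363e+01,  1.02427706e+00, -2.49513745e+01,
        1.06121189e-02,  1.12996699e-02, -5.17373280e-06]), 'tool_pos': array([6.49133873e-01, 2.87900709e-06, 2.51906520e-01]), 'tcp_rot': array([-0.49941785, -0.49929734, -0.50062957,  0.50065358]), 'contact_force': array([-0.26064516, -0.26681746, -0.58488253]), 'wrist_torque': array([-0.01146926,  0.02741694, -0.01119033]), 'gripper_width': 1.0022600257807595}
scene 452.3836157592704 [[0.31, 0.723, -0.618, 1.507], [0.951, -0.235, 0.202, -0.317], [0.001, -0.65, -0.76, 1.248], [0.0, 0.0, 0.0, 1.0]]
side 412.8280368159234 [[-0.951, -0.159, 0.264, 0.223], [-0.309, 0.463, -0.831, 1.003], [0.01, -0.872, -0.489, 0.691], [0.0, 0.0, 0.0, 1.0]]
```

View pics/a.png

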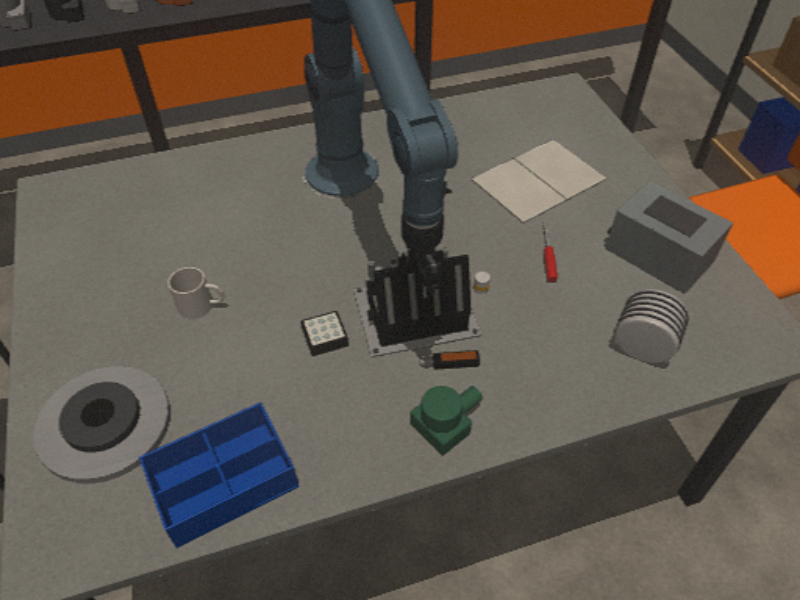

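View pics/b.png

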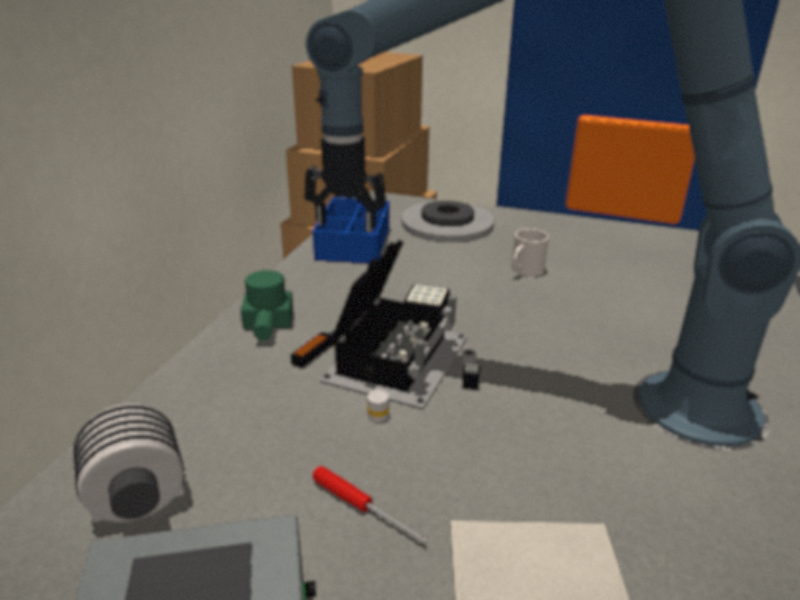

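The scene view (from the far side) shows the lid's outer face at about (420,300), and the plate corners around (360,285), (375,352), (480,330). The side view shows the open box at (395,340), the lid leaning slightly to the back, the relay at (471,370), and the flasher at (378,405).

```bash
python3 - <<'E'
from h import *
im,d,P=cloud("wrist");np.savez("wrist0.npz",im=im,d=d,P=P)
cv2.imwrite("pics/c.png",cv2.resize(im[...,::-1],(800,600)))
print("wrist T",np.round(eyes.get_calibration("wrist")["cam_to_world"],3).tolist())
A=[]
for n in("scene0","side0","wrist0"):
    z=np.load(n+".npz");P=z["P"].reshape(-1,3);c=z["im"].reshape(-1,3)
    k=(P[:,0]>.4)&(P[:,0]<.95)&(P[:,1]>-.3)&(P[:,1]<.3)&(P[:,2]<.3);P=P[k];c=c[k]
    b=P[(np.abs(P[:,2])<.02)];print(n,"bench z med/std",np.median(b[:,2]),b[:,2].std())
    A.append(np.c_[P,c])
A=np.vstack(A);np.save("A.npy",A)
# top-down maps: height and colour, 1mm -> 1.5px
H=np.zeros((550,600,3),np.uint8);o=np.argsort(A[:,2])
px=((.95-A[o,0])*1000).astype(int).clip(0,549);py=((.3-A[o,1])*1000).astype(int).clip(0,599)
h=(A[o,2]*1200+30).clip(0,255).astype(np.uint8)
H[px,py]=np.c_[h,h,h]
H=cv2.applyColorMap(cv2.dilate(H,np.ones((3,3))),cv2.COLORMAP_JET)
cv2.imwrite("pics/d.png",H)
E
```

```text
wrist T [[1.0, 0.002, -0.003, 0.649], [0.001, -0.944, -0.33, 0.085], [-0.003, 0.33, -0.944, 0.372], [0.0, 0.0, 0.0, 1.0]]
scene0 bench z med/std -0.0009608916524150857 0.0040809764418413405
side0 bench z med/std 0.00031931636047521916 0.0034877277833269345
wrist0 bench z med/std -0.00018240686817597163 0.0027103035804346533
```

View pics/c.png

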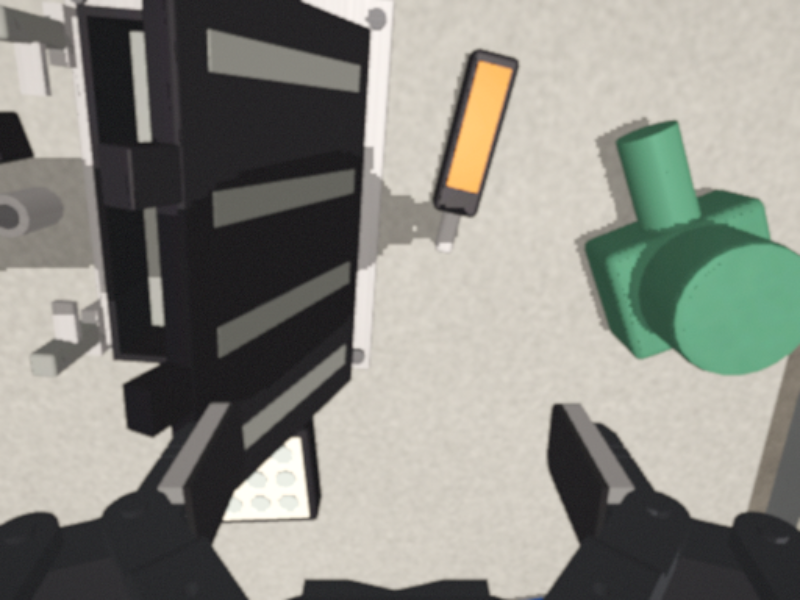

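View pics/d.png

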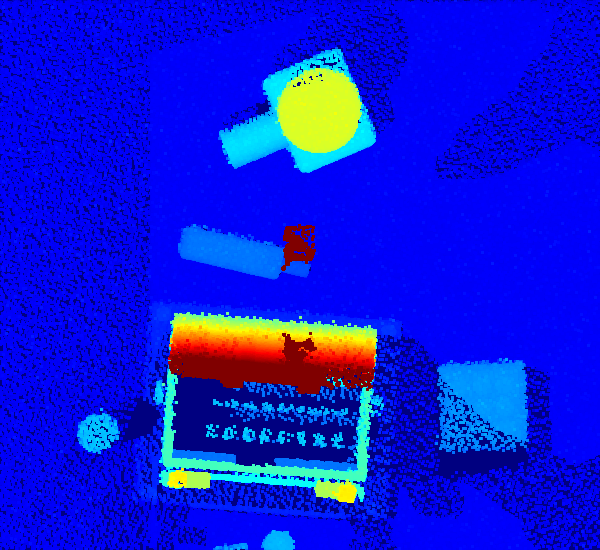

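The wrist picture shows the lid, whose lugs point up and towards the robot. The height map gives a clean plan view: rim at cols 165–368, rows 310–480; latch tabs at about (180,478) and (345,490); lid standing, tipped towards the robot. Next I fit the numbers.

```bash
python3 - <<'E'
from h import *
A=np.load("A.npy");P=A[:,:3]
# latch tabs: z 0.1..0.118 near front
k=(P[:,0]<.53)&(P[:,2]>.10)&(P[:,2]<.116)
T=[]
for s,(a,b) in {"L":(.09,.17),"R":(-.08,0)}.items():
    q=P[k&(P[:,1]>a)&(P[:,1]<b)];top=q[q[:,2]>np.percentile(q[:,2],60)-.003]
    print(s,len(q),"top z",np.median(top[:,2]),"mean",top.mean(0).round(4),"min",np.percentile(top,3,0).round(4),"max",np.percentile(top,97,0).round(4))
# plate from z band 5-11mm
k=(P[:,2]>.0055)&(P[:,2]<.0105)&(P[:,0]>.43)&(P[:,0]<.68)&(P[:,1]<.17)&(P[:,1]>-.12)
img=np.zeros((550,600),np.uint8);q=P[k];np.add.at(img,(((.95-q[:,0])*1000).astype(int),((.3-q[:,1])*1000).astype(int)),1)
m=cv2.morphologyEx((img>0).astype(np.uint8),cv2.MORPH_CLOSE,np.ones((7,7)));m=cv2.morphologyEx(m,cv2.MORPH_OPEN,np.ones((6,6)))
n,l,st,_=cv2.connectedComponentsWithStats(m);pts=np.argwhere(np.isin(l,[i for i in range(1,n) if st[i,4]>150]))
r=cv2.minAreaRect(pts.astype(np.float32));c=r[0];print("plate centre",.95-c[0]/1000,.3-c[1]/1000,"size",r[1],"ang",r[2])
# box rim
k=(P[:,2]>.063)&(P[:,2]<.073)&(P[:,0]>.485)&(P[:,0]<.66)&(P[:,1]<.15)&(P[:,1]>-.08)
# lid plane
k=(P[:,2]>.09)&(P[:,2]<.2)&(P[:,0]>.53)&(P[:,0]<.66)&(P[:,1]<.125)&(P[:,1]>-.07)
q=P[k]
for i in range(6):
    c=q.mean(0);u,s,v=np.linalg.svd(q-c,full_matrices=False);n=v[2]*np.sign(v[2][0]);e=(q-c)@n;print(len(q),n.round(4),e.std().round(4));q=q[np.abs(e)<max(.0015,2*e.std())]
yaw=np.arctan2(n[1],n[0]);print("yaw",yaw,"incl from vertical normal z",n[2],"lid angle",np.arctan2(np.hypot(n[0],n[1]),n[2]),"centre",c)
np.save("lid.npy",np.r_[c,n])
# line of plane at z=.068 for y=mid
for z in (.068,.2): print(z,"x at y=.03:",c[0]-(n[1]*(.03-c[1])+n[2]*(z-c[2]))/n[0])
w=P[(P[:,2]>.1)&(P[:,0]>.53)&(P[:,0]<.66)&(np.abs((P-c)@n)<.004)]
ax=np.array([-np.sin(yaw),np.cos(yaw),0]);t=w@ax;print("lid y extents",np.percentile(t,[.5,99.5]),"z max",np.percentile(w[:,2],[99,99.9]))
E
```

```text
L 299 top z 0.10819258735336079 mean [0.474  0.1207 0.108 ] min [0.4663 0.1143 0.1048] max [0.4762 0.1279 0.1109]
R 430 top z 0.10945309325349906 mean [ 0.4564 -0.0463  0.1093] min [ 0.4494 -0.0531  0.1066] max [ 0.4627 -0.0402  0.1111]
plate centre 0.5389043579101562 0.03184823608398435 size (251.49453735351562, 203.8022003173828) ang 85.52787017822266
30915 [ 0.9245 -0.0706  0.3745] 0.0023
28993 [ 0.9296 -0.0714  0.3617] 0.0007
28084 [ 0.9299 -0.0714  0.3609] 0.0005
28075 [ 0.9299 -0.0714  0.3608] 0.0005
28075 [ 0.9299 -0.0714  0.3608] 0.0005
28075 [ 0.9299 -0.0714  0.3608] 0.0005
yaw -0.07668395444261109 incl from vertical normal z 0.36084060600843215 lid angle 1.2016272594183206 centre [0.59814885 0.04351083 0.15452456]
0.068 x at y=.03: 0.6306864302555127
0.2 x at y=.03: 0.5794641050538719
lid y extents [-0.02472911  0.16967522] z max [0.21951151 0.22063488]
```

```bash
cat >> h.py <<'E'
O=np.array([.5486,.0310]);YAW=-.0767
def rows(pts,yaw=YAW):
    "TCP targets in box coords (mm) -> shares in the current tool frame, tool down, jaws along box x"
    s=get_state();q=np.array(s["tcp_rot"]);Rt=R.from_quat(q[[1,2,3,0]]);p=np.array(s["tool_pos"])
    Rg=R.from_matrix(np.array([[0,1,0],[0,0,-1.],[-1,0,0]]).reshape(3,3))
    z=R.from_euler("z",yaw).as_matrix();best=None
    for sg in (1,-1):
        M=np.stack([[0,0,-1],sg*z[:,0],np.cross([0,0,-1],sg*z[:,0])],1)
        rv=(Rt.inv()*R.from_matrix(M)).as_rotvec()
        if best is None or np.linalg.norm(rv)<np.linalg.norm(best): best=rv
    for b in pts:
        b=np.array(b)/1000;w=np.r_[O+(z[:2,:2]@b[:2] if yaw==YAW else b[:2]),b[2]]
        print(b*1000,"->",np.round(Rt.inv().apply(w-p)/.4,3),np.round(best/(np.pi/2),3))
def st():
    s=get_state();p=np.array(s["tool_pos"]);c,sn=np.cos(YAW),np.sin(YAW);d=p[:2]-O
    print("t",round(s["time_s"],2),"box mm",np.round([(c*d[0]+sn*d[1])*1e3,(-sn*d[0]+c*d[1])*1e3,p[2]*1e3],1),"F",np.round(s["contact_force"],1),"w",round(s["gripper_width"],2))
E
python3 - <<'E'
from h import *
st();q=np.array(get_state()["tcp_rot"]);print(R.from_quat(q[[1,2,3,0]]).as_matrix().round(2).tolist())
rows([(105,0,252),(105,0,202),(75,0,202)])
E
```

```text
t 0.15 box mm [102.8 -23.2 252.2] F [ 0.3 -0.4 -0.4] w 1.0
[[-0.0, 1.0, 0.0], [-0.0, 0.0, -1.0], [-1.0, -0.0, 0.0]]
[105.   0. 252.] -> [ 0.     0.01  -0.057] [0.049 0.    0.001]
[105.   0. 202.] -> [ 0.125  0.01  -0.057] [0.049 0.    0.001]
[ 75.   0. 202.] -> [ 0.126 -0.065 -0.063] [0.049 0.    0.001]
```

>>> {"method": "send_rows", "body": {"moves": "0 0.03 -0.03 0.049 0 0 1; 0 0.03 -0.057 0.049 0 0 1; 0 0.03 -0.057 0.049 0 0 1; 0 0.03 -0.057 0.049 0 0 1; 0 0.03 -0.057 0.049 0 0 1; 0 0.03 -0.057 0.049 0 0 1; 0 0.03 -0.057 0.049 0 0 1; 0.06 0.02 -0.057 0.049 0 0 1; 0.125 0.01 -0.057 0.049 0 0 1; 0.125 0.01 -0.057 0.049 0 0 1"}}

```text
time_s: 0.98
tool_pos: [0.6486, 0.0219, 0.1966]
tcp_rot: [-0.477, -0.515, -0.483, 0.523]
contact_force: [-1.6, 0.9, -2.0]
gripper_width: 0.006
```

```bash
python3 - <<'E'
from h import *
st()
im,d,P=cloud("wrist");a=im
im2,_,_=cloud("side")
cv2.imwrite("pics/e.png",np.hstack([cv2.resize(a,(400,300)),cv2.resize(im2[130:270,180:320],(400,300))])[...,::-1])
# closed finger extent in the side cloud
pts=[]
for th in np.linspace(1.2,0,13):
    pts.append((70-115*np.cos(th)+12*np.sin(th)+14.5,0,68+115*np.sin(th)+12*np.cos(th)+22))
rows(pts)
E
```

```text
t 0.98 box mm [100.4  -1.4 196.6] F [-1.6  0.9 -2. ] w 0.01
[ 54.01332727   0.         201.53278794] -> [-0.    -0.125 -0.002] [-0.     0.001  0.003]
[ 43.03093436   0.         197.93199986] -> [ 0.009 -0.152 -0.002] [-0.     0.001  0.003]
[ 32.46288664   0.         193.25279092] -> [ 0.021 -0.178 -0.002] [-0.     0.001  0.003]
[ 22.41477656   0.         187.54191423] -> [ 0.035 -0.204 -0.002] [-0.     0.001  0.003]
[ 12.98700152   0.         180.85643097] -> [ 0.052 -0.227 -0.002] [-0.     0.001  0.003]
[  4.27376071   0.         173.26314028] -> [ 0.071 -0.249 -0.002] [-0.     0.001  0.003]
[ -3.63788603   0.         164.83791182] -> [ 0.092 -0.268 -0.002] [-0.     0.001  0.003]
[-10.66888815   0.         155.66492768] -> [ 0.115 -0.286 -0.002] [-0.     0.001  0.003]
[-16.7489942    0.         145.83584129] -> [ 0.14  -0.301 -0.002] [-0.     0.001  0.003]
[-21.81745377   0.         135.44886164] -> [ 0.166 -0.313 -0.002] [-0.     0.001  0.003]
[-25.82362448   0.         124.60777198] -> [ 0.193 -0.323 -0.002] [-0.     0.001  0.003]
[-28.72747801   0.         113.4208929 ] -> [ 0.221 -0.33  -0.002] [-0.     0.001  0.003]
[-30.5   0.  102. ] -> [ 0.25  -0.335 -0.002] [-0.     0.001  0.003]
```

View pics/e.png

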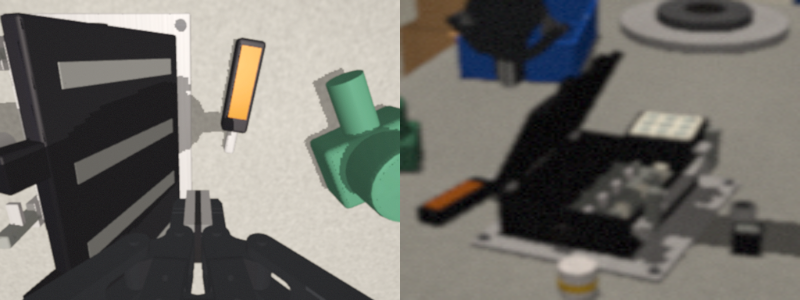

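The left half shows the shut fingers behind the lid, with a clear gap and the indicator clear of them. Now I approach the lid.

>>> {"method": "send_rows", "body": {"moves": "0 -0.03 0 0 0 0 1; 0 -0.06 0 0 0 0 1; 0 -0.08 0 0 0 0 1; 0 -0.095 0 0 0 0 1; 0 -0.105 0 0 0 0 1; 0 -0.112 0 0 0 0 1; 0 -0.118 0 0 0 0 1; 0 -0.124 0 0 0 0 1; 0 -0.13 0 0 0 0 1; 0 -0.13 0 0 0 0 1"}}

```text
time_s: 1.92
tool_pos: [0.6, 0.0263, 0.2013]
tcp_rot: [-0.479, -0.517, -0.481, 0.521]
contact_force: [0.1, 0.1, 0.3]
gripper_width: -0.004
```

```bash
python3 -c "
from h import *
st()
rows([(70-115*np.cos(th)+12*np.sin(th)+14.5,0,68+115*np.sin(th)+12*np.cos(th)+22) for th in np.linspace(1.2,.2,11)])"
```

```text
t 1.92 box mm [ 51.6  -0.8 201.3] F [0.1 0.1 0.3] w -0.0
[ 54.01332727   0.         201.53278794] -> [-0.001  0.006 -0.002] [-0.     0.001  0.003]
[ 43.03093436   0.         197.93199986] -> [ 0.009 -0.021 -0.002] [-0.     0.001  0.003]
[ 32.46288664   0.         193.25279092] -> [ 0.02  -0.048 -0.002] [-0.     0.001  0.003]
[ 22.41477656   0.         187.54191423] -> [ 0.035 -0.073 -0.002] [-0.     0.001  0.003]
[ 12.98700152   0.         180.85643097] -> [ 0.052 -0.096 -0.002] [-0.     0.001  0.003]
[  4.27376071   0.         173.26314028] -> [ 0.071 -0.118 -0.002] [-0.     0.001  0.003]
[ -3.63788603   0.         164.83791182] -> [ 0.092 -0.138 -0.002] [-0.     0.001  0.003]
[-10.66888815   0.         155.66492768] -> [ 0.115 -0.155 -0.002] [-0.     0.001  0.003]
[-16.7489942    0.         145.83584129] -> [ 0.14  -0.17  -0.002] [-0.     0.001  0.003]
[-21.81745377   0.         135.44886164] -> [ 0.166 -0.183 -0.002] [-0.     0.001  0.003]
[-25.82362448   0.         124.60777198] -> [ 0.193 -0.192 -0.002] [-0.     0.001  0.003]
```

>>> {"method": "send_rows", "body": {"moves": "0 -0.01 -0.002 0 0 0 1; 0.005 -0.022 -0.002 0 0 0 1; 0.01 -0.035 -0.002 0 0 0 1; 0.016 -0.048 -0.002 0 0 0 1; 0.022 -0.06 -0.002 0 0 0 1; 0.029 -0.073 -0.002 0 0 0 1; 0.036 -0.085 -0.002 0 0 0 1; 0.044 -0.096 -0.002 0 0 0 1; 0.053 -0.108 -0.002 0 0 0 1; 0.062 -0.118 -0.002 0 0 0 1"}}

```text
time_s: 2.75
tool_pos: [0.552, 0.0308, 0.1764]
tcp_rot: [-0.479, -0.517, -0.482, 0.521]
contact_force: [0.6, 0.5, 2.4]
gripper_width: -0.0
```

```bash
python3 -c "
from h import *
st()
rows([(70-115*np.cos(th)+12*np.sin(th)+10,0,68+115*np.sin(th)+12*np.cos(th)+22) for th in np.linspace(.7,0,8)])"
```

```text
t 2.75 box mm [3.400e+00 1.000e-01 1.764e+02] F [0.6 0.5 2.4] w -0.0
[ -0.22623929   0.         173.26314028] -> [ 0.008 -0.009  0.   ] [-0.     0.001  0.004]
[ -8.13788603   0.         164.83791182] -> [ 0.029 -0.029  0.   ] [-0.     0.001  0.004]
[-15.16888815   0.         155.66492768] -> [ 0.052 -0.046  0.   ] [-0.     0.001  0.004]
[-21.2489942    0.         145.83584129] -> [ 0.077 -0.061  0.   ] [-0.     0.001  0.004]
[-26.31745377   0.         135.44886164] -> [ 0.103 -0.074  0.   ] [-0.     0.001  0.004]
[-30.32362448   0.         124.60777198] -> [ 0.13  -0.084  0.   ] [-0.     0.001  0.004]
[-33.22747801   0.         113.4208929 ] -> [ 0.158 -0.091  0.   ] [-0.     0.001  0.004]
[-35.   0. 102.] -> [ 0.186 -0.095  0.   ] [-0.     0.001  0.004]
```

Contact is made (about 2.5 N) and the lid is moving. I continue the arc.

>>> {"method": "send_rows", "body": {"moves": "0.008 -0.009 0 0 0 0 1; 0.018 -0.02 0 0 0 0 1; 0.029 -0.029 0 0 0 0 1; 0.04 -0.038 0 0 0 0 1; 0.052 -0.046 0 0 0 0 1; 0.064 -0.054 0 0 0 0 1; 0.077 -0.061 0 0 0 0 1; 0.09 -0.068 0 0 0 0 1; 0.103 -0.074 0 0 0 0 1; 0.112 -0.078 0 0 0 0 1"}}

```text
time_s: 3.58
tool_pos: [0.5201, 0.0333, 0.1309]
tcp_rot: [-0.479, -0.517, -0.482, 0.521]
contact_force: [0.0, -0.9, 1.1]
gripper_width: 0.001
```

```bash
python3 -c "
from h import *
st()
rows([(70-115*np.cos(th)+12*np.sin(th)+10,0,68+115*np.sin(th)+12*np.cos(th)+22) for th in np.linspace(.3,0,4)])"
```

```text
t 3.58 box mm [-2.860e+01  1.000e-01  1.309e+02] F [ 0.  -0.9  1.1] w 0.0
[-26.31745377   0.         135.44886164] -> [-0.012  0.006  0.   ] [-0.     0.001  0.004]
[-30.32362448   0.         124.60777198] -> [ 0.016 -0.004  0.   ] [-0.     0.001  0.004]
[-33.22747801   0.         113.4208929 ] -> [ 0.044 -0.011  0.   ] [-0.     0.001  0.004]
[-35.   0. 102.] -> [ 0.072 -0.016  0.   ] [-0.     0.001  0.004]
```

>>> {"method": "send_rows", "body": {"moves": "0.006 -0.001 0 0 0 0 1; 0.013 -0.003 0 0 0 0 1; 0.02 -0.005 0 0 0 0 1; 0.027 -0.007 0 0 0 0 1; 0.034 -0.009 0 0 0 0 1; 0.04 -0.01 0 0 0 0 1; 0.046 -0.011 0 0 0 0 1; 0.051 -0.012 0 0 0 0 1; 0.056 -0.013 0 0 0 0 1; 0.06 -0.014 0 0 0 0 1"}}

```text
time_s: 4.42
tool_pos: [0.5144, 0.0337, 0.1067]
tcp_rot: [-0.479, -0.517, -0.482, 0.521]
contact_force: [-0.5, -0.3, 0.9]
gripper_width: -0.006
```

```bash
python3 -c "
from h import *
st()
rows([(-35,0,102)])"
```

```text
t 4.42 box mm [-3.430e+01  1.000e-01  1.067e+02] F [-0.5 -0.3  0.9] w -0.01
[-35.   0. 102.] -> [ 0.012 -0.002  0.   ] [-0.     0.001  0.004]
```

>>> {"method": "send_rows", "body": {"moves": "0.003 -0.001 0 0 0 0 1; 0.006 -0.001 0 0 0 0 1; 0.009 -0.002 0 0 0 0 1; 0.012 -0.002 0 0 0 0 1; 0.014 -0.002 0 0 0 0 1; 0.016 -0.002 0 0 0 0 1; 0.018 -0.002 0 0 0 0 1; 0.02 -0.002 0 0 0 0 1; 0.022 -0.002 0 0 0 0 1; 0.022 -0.002 0 0 0 0 1"}}

```text
time_s: 5.25
tool_pos: [0.514, 0.0338, 0.1017]
tcp_rot: [-0.479, -0.517, -0.482, 0.521]
contact_force: [-9.2, -1.9, 25.1]
gripper_width: -0.0
```

```bash
cat > lid.py <<'E'
from h import *
st()
Q=[]
for n in("scene","side"):
    im,d,P=cloud(n)
    w=P.reshape(-1,3);c,s=np.cos(YAW),np.sin(YAW);D=w[:,:2]-O
    B=np.c_[c*D[:,0]+s*D[:,1],-s*D[:,0]+c*D[:,1],w[:,2]]*1e3
    np.savez(f"{n}1.npz",im=im,B=B);ok=(np.abs(B[:,1])<92)&(B[:,2]>60)&(B[:,2]<100)
    for a,b in((-68,-50),(-50,-30),(0,20),(40,60)):
        k=ok&(B[:,0]>a)&(B[:,0]<b);k2=k&(np.abs(B[:,1])>25);print(n,a,b,k2.sum(),np.percentile(B[k2,2],[10,50,90]).round(1) if k2.sum() else "")
E
python3 lid.py
```

```text
t 5.25 box mm [-3.470e+01  1.000e-01  1.017e+02] F [-9.2 -1.9 25.1] w -0.0
scene -68 -50 133 [75.3 78.6 81.1]
scene -50 -30 159 [75.7 78.7 81.8]
scene 0 20 167 [75.3 79.4 82.5]
scene 40 60 181 [75.7 79.1 82.7]
side -68 -50 157 [77.4 79.5 81.3]
side -50 -30 152 [78.4 79.8 81.7]
side 0 20 126 [78.4 80.1 81.5]
side 40 60 148 [78.8 80.  81.5]
```

The lid lies flat at 80 mm at every x, with 25 N pressing. I lift off, then look straight down at the front.

>>> {"method": "send_rows", "body": {"moves": "-0.02 0 0 0 0 0 1; -0.08 0 0 0 0 0 1; -0.16 0 0 0 0 0 1; -0.2 0 0 0 0 0 1; -0.2 -0.05 -0.1 0 0 0 1; -0.2 -0.1 -0.2 0 0 0 1; -0.2 -0.12 -0.3 0 0 0 1; -0.2 -0.128 -0.32 0 0 0 1; -0.2 -0.128 -0.32 0 0 0 1; -0.2 -0.128 -0.32 0 0 0 1"}}

```text
time_s: 6.18
tool_pos: [0.473, 0.1663, 0.1818]
tcp_rot: [-0.479, -0.516, -0.483, 0.52]
contact_force: [0.0, -0.5, 0.5]
gripper_width: -0.001
```

```bash
cat > tabs.py <<'E'
from h import *
import sys
c,s=np.cos(YAW),np.sin(YAW);st()
def tabs(show=None):
    L=[]
    for n in("scene","side","wrist"):
        im,d,P=cloud(n);w=P.reshape(-1,3);D=w[:,:2]-O
        B=np.c_[c*D[:,0]+s*D[:,1],-s*D[:,0]+c*D[:,1],w[:,2]]*1e3
        for nm,sg in(("L",1),("R",-1)):
            k=(B[:,0]>-98)&(B[:,0]<-74)&(B[:,1]*sg>35)&(B[:,1]*sg<105)&(B[:,2]>100)&(B[:,2]<114)
            if k.sum()>15:print(n,nm,k.sum(),"x",np.percentile(B[k,0],[3,97]).round(1),"y",np.percentile(B[k,1],[3,97]).round(1),"z",np.percentile(B[k,2],95).round(1))
        k=(np.abs(B[:,1])<90)&(B[:,0]>-60)&(B[:,0]<60)&(B[:,2]>60)&(B[:,2]<100)
        if k.sum()>50:print(n,"lid z med",np.median(B[k,2]).round(1))
        L.append(im)
    if show: cv2.imwrite(show,np.hstack([cv2.resize(L[2],(400,300)),cv2.resize(L[1][130:270,180:320],(400,300))])[...,::-1])
E
python3 - <<'E'
from tabs import *
tabs("pics/f.png")
rows([(-86,125,112),(-86,104,112),(-86,73,112)])
E
```

```text
t 6.18 box mm [-85.7 129.2 181.8] F [ 0.  -0.5  0.5] w -0.0
scene L 16 x [-89.8 -79.2] y [76.9 88.7] z 109.4
scene R 18 x [-93.1 -76.2] y [-93.  -80.9] z 112.1
scene lid z med 79.1
side L 32 x [-92.3 -78.9] y [81.  93.5] z 110.5
side R 25 x [-91.8 -80.1] y [-89.2 -75.6] z 110.5
side lid z med 80.0
wrist lid z med 79.7
[-86. 125. 112.] -> [ 0.174 -0.002  0.003] [-0.003  0.001  0.005]
[-86. 104. 112.] -> [ 0.174 -0.002  0.055] [-0.003  0.001  0.005]
[-86.  73. 112.] -> [ 0.175 -0.002  0.133] [-0.003  0.001  0.005]
```

View pics/f.png

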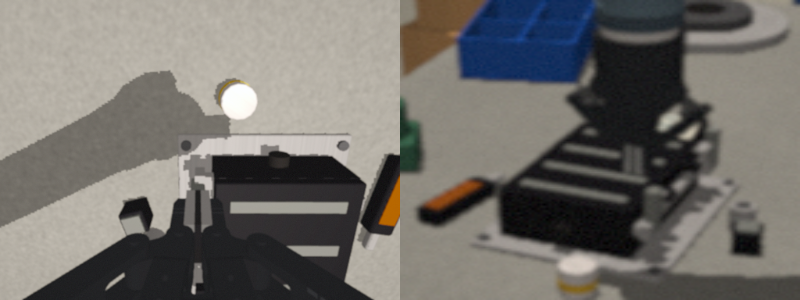

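The picture shows the lid flat and shut, the left tab at (200,165) in the left half, and the fingers outboard of it. I descend outboard and push gently.

>>> {"method": "send_rows", "body": {"moves": "0.06 0 0 0 0 0 1; 0.12 -0.002 0 0 0 0 1; 0.16 -0.002 0 0 0 0 1; 0.174 -0.002 0 0 0 0 1; 0.174 -0.002 0.02 0 0 0 1; 0.174 -0.002 0.04 0 0 0 1; 0.174 -0.002 0.055 0 0 0 1; 0.174 -0.002 0.065 0 0 0 1; 0.174 -0.002 0.073 0 0 0 1; 0.174 -0.002 0.08 0 0 0 1"}}

```text
time_s: 7.17
tool_pos: [0.4711, 0.1315, 0.1133]
tcp_rot: [-0.478, -0.519, -0.48, 0.521]
contact_force: [1.0, 1.5, 0.9]
gripper_width: 0.001
```

```bash
python3 -c "
from h import *
st();rows([(-86,80,112),(-86,73,112)])"
```

```text
t 7.17 box mm [-84.9  94.3 113.3] F [1.  1.5 0.9] w 0.0
[-86.  80. 112.] -> [ 0.003 -0.003  0.036] [-0.003  0.     0.003]
[-86.  73. 112.] -> [ 0.003 -0.002  0.053] [-0.003  0.     0.003]
```

>>> {"method": "send_rows", "body": {"moves": "0.003 -0.003 0.007 0 0 0 1; 0.003 -0.003 0.014 0 0 0 1; 0.003 -0.003 0.021 0 0 0 1; 0.003 -0.003 0.028 0 0 0 1; 0.003 -0.003 0.034 0 0 0 1; 0.003 -0.003 0.039 0 0 0 1; 0.003 -0.003 0.043 0 0 0 1; 0.003 -0.003 0.046 0 0 0 1; 0.003 -0.003 0.048 0 0 0 1; 0.003 -0.003 0.048 0 0 0 1"}}

```text
time_s: 8.0
tool_pos: [0.4683, 0.1122, 0.112]
tcp_rot: [-0.478, -0.519, -0.48, 0.521]
contact_force: [0.3, 0.8, 1.3]
gripper_width: 0.001
```

```bash
python3 -c "
from h import *
st()"
```

```text
t 8.0 box mm [-86.3  74.8 112. ] F [0.3 0.8 1.3] w 0.0
```

>>> {"method": "send_rows", "body": {"moves": "0 0 0.001 0 0 0 1; 0 0 0.002 0 0 0 1; 0 0 0.003 0 0 0 1; 0 0 0.003 0 0 0 1"}}

```text
time_s: 8.33
tool_pos: [0.4681, 0.111, 0.112]
tcp_rot: [-0.478, -0.518, -0.48, 0.521]
contact_force: [0.1, 1.1, 1.4]
gripper_width: -0.002
```

>>> {"method": "send_rows", "body": {"moves": "0 0 0.001 0 0 0 1; 0 0 0.002 0 0 0 1; 0 0 0.002 0 0 0 1"}}

```text
time_s: 8.58
tool_pos: [0.4681, 0.1101, 0.112]
tcp_rot: [-0.478, -0.519, -0.48, 0.521]
contact_force: [0.8, 1.3, 0.1]
gripper_width: -0.001
```

```bash
python3 -c "
from tabs import *
tabs()"
```

```text
t 8.58 box mm [-86.3  72.7 112. ] F [0.8 1.3 0.1] w -0.0
scene L 28 x [-90.5 -74.5] y [46.9 74.4] z 112.7
scene lid z med 79.0
side L 36 x [-97.6 -74.7] y [69.5 86.5] z 113.5
side lid z med 80.0
wrist L 1004 x [-97.3 -74.7] y [79.2 84.4] z 113.3
wrist lid z med 79.6
```

>>> {"method": "send_rows", "body": {"moves": "0 0 0.001 0 0 0 1; 0 0 0.002 0 0 0 1; 0 0 0.003 0 0 0 1; 0 0 0.003 0 0 0 1"}}

```text
time_s: 9.07
tool_pos: [0.468, 0.1096, 0.112]
tcp_rot: [-0.478, -0.519, -0.481, 0.521]
contact_force: [0.4, 3.7, 0.6]
gripper_width: 0.001
```

>>> {"method": "send_rows", "body": {"moves": "0 0 0.001 0 0 0 1; 0 0 0.002 0 0 0 1; 0 0 0.002 0 0 0 1"}}

```text
time_s: 9.32
tool_pos: [0.468, 0.1095, 0.1121]
tcp_rot: [-0.478, -0.519, -0.481, 0.52]
contact_force: [0.8, 4.7, 0.1]
gripper_width: -0.005
```

Force rises to 4.7 N while the position stalls at 72 mm: this fits home (expected about 73). I back off and cross to the right side.

>>> {"method": "send_rows", "body": {"moves": "0 0 -0.02 0 0 0 1; 0 0 -0.05 0 0 0 1; -0.02 0 -0.06 0 0 0 1; -0.1 0 -0.06 0 0 0 1; -0.18 0 -0.06 0 0 0 1; -0.18 0 0.04 0 0 0 1; -0.18 0 0.14 0 0 0 1; -0.18 0 0.24 0 0 0 1; -0.18 0 0.34 0 0 0 1; -0.18 0 0.44 0 0 0 1"}}

```text
time_s: 10.15
tool_pos: [0.4536, -0.0676, 0.1846]
tcp_rot: [-0.479, -0.519, -0.481, 0.52]
contact_force: [0.7, -0.6, -0.5]
gripper_width: 0.001
```

>>> {"method": "send_rows", "body": {"moves": "0 0 0.05 0 0 0 1; 0 0 0.07 0 0 0 1; 0 0 0.07 0 0 0 1"}}

```text
time_s: 10.4
tool_pos: [0.4509, -0.0979, 0.185]
tcp_rot: [-0.477, -0.52, -0.48, 0.522]
contact_force: [0.2, 0.5, -0.5]
gripper_width: 0.002
```

```bash
python3 -c "
from tabs import *
tabs('pics/g.png')
rows([(-86,-125,112),(-86,-102,112),(-86,-73,112)])"
```

```text
t 10.4 box mm [ -87.5 -136.   185. ] F [ 0.2  0.5 -0.5] w 0.0
scene L 17 x [-91.4 -76.6] y [46.6 58.2] z 111.3
scene R 18 x [-91.2 -75.8] y [-92.9 -79.7] z 111.4
scene lid z med 79.1
side L 30 x [-92.4 -79.2] y [51.5 62.2] z 111.2
side R 24 x [-91.5 -80.7] y [-92.9 -75. ] z 110.9
side lid z med 80.0
wrist R 616 x [-93.6 -80.8] y [-90.3 -77.3] z 110.4
wrist lid z med 79.4
[ -86. -125.  112.] -> [ 0.182  0.003 -0.016] [ 0.    -0.001  0.003]
[ -86. -102.  112.] -> [ 0.182  0.003 -0.073] [ 0.    -0.001  0.003]
[-86. -73. 112.] -> [ 0.182  0.004 -0.146] [ 0.    -0.001  0.003]
```

View pics/g.png

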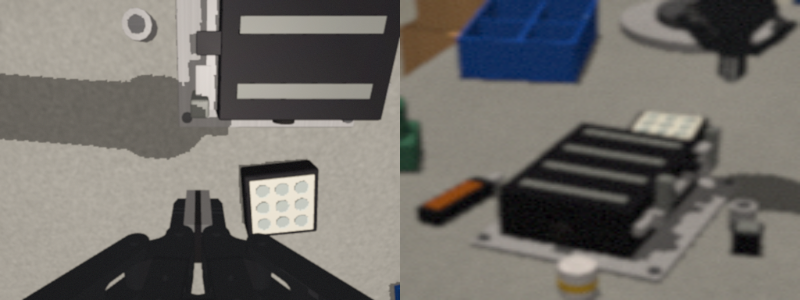

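The left tab now sits at about y = 55 (home) and the lid is flat. The right tab (outer face at about −91) shows at (205,90) in the left half. I descend outboard and push.

>>> {"method": "send_rows", "body": {"moves": "0.06 0.003 0 0 0 0 1; 0.12 0.003 0 0 0 0 1; 0.165 0.003 -0.005 0 0 0 1; 0.182 0.003 -0.016 0 0 0 1; 0.182 0.003 -0.035 0 0 0 1; 0.182 0.003 -0.052 0 0 0 1; 0.182 0.003 -0.065 0 0 0 1; 0.182 0.003 -0.075 0 0 0 1; 0.182 0.003 -0.083 0 0 0 1; 0.182 0.003 -0.09 0 0 0 1"}}

```text
time_s: 11.38
tool_pos: [0.4564, -0.0575, 0.1129]
tcp_rot: [-0.48, -0.518, -0.481, 0.519]
contact_force: [0.3, -1.0, 1.4]
gripper_width: -0.0
```

```bash
python3 -c "
from h import *
st();rows([(-86,-80,112),(-86,-75,112)])"
```

```text
t 11.38 box mm [-85.1 -95.3 112.9] F [ 0.3 -1.   1.4] w -0.0
[-86. -80. 112.] -> [ 0.002 -0.002 -0.038] [ 0.    -0.001  0.001]
[-86. -75. 112.] -> [ 0.002 -0.002 -0.051] [ 0.    -0.001  0.001]
```

>>> {"method": "send_rows", "body": {"moves": "0.002 -0.002 -0.007 0 0 0 1; 0.002 -0.002 -0.014 0 0 0 1; 0.002 -0.002 -0.021 0 0 0 1; 0.002 -0.002 -0.028 0 0 0 1; 0.002 -0.002 -0.034 0 0 0 1; 0.002 -0.002 -0.039 0 0 0 1; 0.002 -0.002 -0.043 0 0 0 1; 0.002 -0.002 -0.046 0 0 0 1; 0.002 -0.002 -0.048 0 0 0 1; 0.002 -0.002 -0.049 0 0 0 1"}}

```text
time_s: 12.22
tool_pos: [0.4572, -0.0378, 0.1121]
tcp_rot: [-0.48, -0.518, -0.481, 0.519]
contact_force: [0.9, -2.2, 0.5]
gripper_width: 0.001
```

>>> {"method": "send_rows", "body": {"moves": "0 0 -0.001 0 0 0 1; 0 0 -0.002 0 0 0 1; 0 0 -0.003 0 0 0 1; 0 0 -0.003 0 0 0 1"}}

```text
time_s: 12.55
tool_pos: [0.4572, -0.0366, 0.1121]
tcp_rot: [-0.48, -0.518, -0.481, 0.519]
contact_force: [0.2, -2.4, 0.9]
gripper_width: -0.002
```

```bash
python3 -c "
from h import *
st()"
```

```text
t 12.55 box mm [-85.9 -74.4 112.1] F [ 0.2 -2.4  0.9] w -0.0
```

>>> {"method": "send_rows", "body": {"moves": "0 0 -0.001 0 0 0 1; 0 0 -0.002 0 0 0 1; 0 0 -0.003 0 0 0 1; 0 0 -0.003 0 0 0 1"}}

```text
time_s: 12.88
tool_pos: [0.4573, -0.0357, 0.1121]
tcp_rot: [-0.48, -0.518, -0.481, 0.519]
contact_force: [-0.2, -2.9, 0.7]
gripper_width: -0.001
```

>>> {"method": "send_rows", "body": {"moves": "0 0 -0.001 0 0 0 1; 0 0 -0.002 0 0 0 1; 0 0 -0.002 0 0 0 1"}}

```text
time_s: 13.13
tool_pos: [0.4573, -0.0356, 0.1121]
tcp_rot: [-0.48, -0.518, -0.481, 0.519]
contact_force: [0.1, -3.4, 0.4]
gripper_width: -0.002
```

>>> {"method": "send_rows", "body": {"moves": "0 0 -0.001 0 0 0 1; 0 0 -0.002 0 0 0 1; 0 0 -0.003 0 0 0 1; 0 0 -0.003 0 0 0 1"}}

```text
time_s: 13.47
tool_pos: [0.4573, -0.0354, 0.1121]
tcp_rot: [-0.48, -0.518, -0.481, 0.52]
contact_force: [0.0, -5.4, 2.4]
gripper_width: -0.0
```

>>> {"method": "send_rows", "body": {"moves": "0 0 0.02 0 0 0 1; 0 0 0.05 0 0 0 1; -0.03 0 0.06 0 0 0 1; -0.12 0 0.06 0 0 0 1; -0.22 0 0.06 0 0 0 1; -0.32 0 0.06 0 0 0 1; -0.4 0 0.06 0 0 0 1; -0.45 0 0.06 0 0 0 1; -0.45 0 0.06 0 0 0 1; -0.45 0 0.06 0 0 0 1"}}

```text
time_s: 14.3
tool_pos: [0.4564, -0.058, 0.2933]
tcp_rot: [0.481, 0.519, 0.481, -0.518]
contact_force: [-0.1, 0.1, -0.6]
gripper_width: -0.003
```

```bash
python3 - <<'E'
from tabs import *
tabs('pics/h.png')
def plate(n,t=""):
    # plate centre in box frame from the 8 mm band
    im,d,P=cloud(n);return P
P=np.vstack([cloud(n)[2].reshape(-1,3) for n in("scene","side","wrist")])
k=(P[:,2]>.0055)&(P[:,2]<.0105)&(P[:,0]>.43)&(P[:,0]<.68)&(P[:,1]<.17)&(P[:,1]>-.12)
img=np.zeros((550,600),np.uint8);q=P[k];np.add.at(img,(((.95-q[:,0])*1000).astype(int),((.3-q[:,1])*1000).astype(int)),1)
m=cv2.morphologyEx((img>0).astype(np.uint8),cv2.MORPH_CLOSE,np.ones((7,7)));m=cv2.morphologyEx(m,cv2.MORPH_OPEN,np.ones((6,6)))
n,l,s_,_=cv2.connectedComponentsWithStats(m);pts=np.argwhere(np.isin(l,[i for i in range(1,n) if s_[i,4]>150]))
r=cv2.minAreaRect(pts.astype(np.float32));print("plate",.95-r[0][0]/1000,.3-r[0][1]/1000,r[1:])
# image change in the scene view away from the robot
a=np.load("side0.npz")["im"].astype(int);b=cloud("side")[0].astype(int);d=(np.abs(a-b).max(2)>50).astype(np.uint8);d=cv2.morphologyEx(d,cv2.MORPH_OPEN,np.ones((2,2)))
n,l,s_,c_=cv2.connectedComponentsWithStats(d);print([tuple(s_[i]) for i in range(1,n) if s_[i,4]>8 and s_[i,1]>150])
E
```

```text
t 14.3 box mm [-85.1 -95.8 293.3] F [-0.1  0.1 -0.6] w -0.0
scene L 19 x [-92.1 -76. ] y [47.3 59.1] z 110.7
scene R 18 x [-91.5 -77.4] y [-63.6 -50.5] z 112.5
scene lid z med 79.4
side L 29 x [-91.7 -79.6] y [49.6 64.1] z 110.7
side R 24 x [-92.2 -80.6] y [-62.  -46.7] z 111.1
side lid z med 80.1
wrist R 266 x [-94.4 -81.3] y [-62.8 -49.3] z 110.1
wrist lid z med 78.9
plate 0.5383699340820312 0.030957458496093715 ((252.04539489746094, 203.4640655517578), 85.73210906982422)
[(np.int32(213), np.int32(155), np.int32(46), np.int32(62), np.int32(867)), (np.int32(245), np.int32(189), np.int32(14), np.int32(4), np.int32(29)), (np.int32(262), np.int32(192), np.int32(10), np.int32(3), np.int32(20)), (np.int32(289), np.int32(193), np.int32(4), np.int32(4), np.int32(12)), (np.int32(259), np.int32(195), np.int32(20), np.int32(5), np.int32(51)), (np.int32(238), np.int32(198), np.int32(33), np.int32(9), np.int32(111)), (np.int32(290), np.int32(201), np.int32(2), np.int32(7), np.int32(14)), (np.int32(280), np.int32(202), np.int32(6), np.int32(5), np.int32(21)), (np.int32(232), np.int32(206), np.in
[... 507 characters left out ...]
p.int32(18), np.int32(9), np.int32(97)), (np.int32(267), np.int32(229), np.int32(6), np.int32(5), np.int32(17)), (np.int32(278), np.int32(228), np.int32(12), np.int32(11), np.int32(71)), (np.int32(287), np.int32(234), np.int32(10), np.int32(9), np.int32(61)), (np.int32(308), np.int32(238), np.int32(110), np.int32(34), np.int32(910)), (np.int32(274), np.int32(240), np.int32(4), np.int32(7), np.int32(23)), (np.int32(416), np.int32(242), np.int32(7), np.int32(4), np.int32(18)), (np.int32(268), np.int32(249), np.int32(5), np.int32(5), np.int32(22)), (np.int32(414), np.int32(256), np.int32(15), np.int32(12), np.int32(88)), (np.int32(486), np.int32(260), np.int32(20), np.int32(25), np.int32(297))]
```

View pics/h.png

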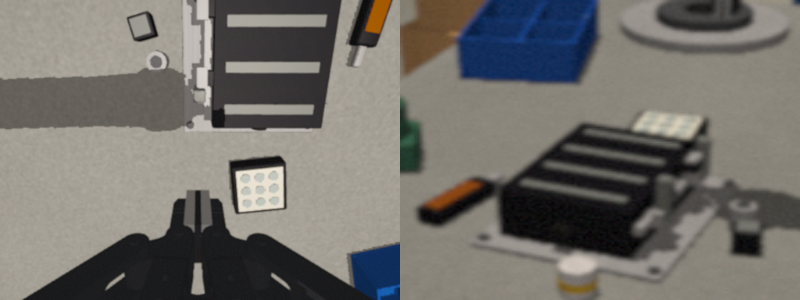

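```bash
python3 -c "
from h import *
st();print(workorder.close_job())"
```

```text
t 14.65 box mm [-86.4 -96.9 290.8] F [ 0.4 -0.  -0.2] w -0.0
the job is handed in; nothing more can be done
None
```

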